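# Latch the insert, hold tweezers at the marked gap

### The job

Swing the keeper bar of the bench fixture shut over the mould insert until it snaps past its ball catch and stays there. Then lift the big spring tweezers off their wooden rest by the finger pads, bring the tips over the round pocket of the insert, about 5 cm above its top face, and squeeze until the two index lines meet (12 mm between the tips); hold that gap steady there for two seconds. Finish while still holding the tweezers squeezed over the pocket and clear of everything below, the keeper still latched and the insert and other tools left where they were.

Things in the scene. Friction and masses are not known exactly. Their poses are not given: they have to be found in the camera images.
- fixture: Bench fixture, fixed: dark steel base plate 150 (x) x 160 (y) x 12 mm; origin at the centre of its underside. The insert sits on it between low rails. Keeper hinge post at x -22, y +58 mm. Catch block, 42 mm high, at x -26, y -58 mm, with a sprung steel ball showing 2 mm on top and a stop lug up to 50 mm high on its +x side.
- keeper (a joint): Keeper angle (rad) about its vertical hinge: 0 = shut against the stop; open (positive, to 1.4) the free end swings to the fixture's -x. Hinge to knob in the fixture frame: (-sin q, -cos q) x 116 mm. Stays where left (0.5 N at the knob moves it). From about 0.22 rad it rides over the ball (about 5 N at the knob); below about 0.03 the ball pops up behind it and latches it.
- keeper_hinge (a point): Point on the hinge axis of the keeper, at half the height of its pivot, 50 mm above the bench (top face of the bar).
- keeper_knob (a point): Centre of the top of the keeper's knob: an upright round steel post 14 mm in diameter and 35 mm tall, standing on the bar near its free end, 116 mm from the hinge axis; its top is 85 mm and its foot (the top of the bar) 50 mm above the bench. The bar is aluminium, 16 mm wide, 8 mm thick, and ends 10 mm beyond the knob.
- insert: Mould insert, a loose aluminium block 90 (x) x 80 (y) x 28 mm, 0.55 kg, lying on the fixture plate between the rails with about 1.5 mm of play, its axes along the fixture's; origin at the centre of its underside, 12 mm above the bench. Two steel guide pins, 8 mm in diameter and 10 mm tall, stand on its top at x 35, y +-30 mm.
- insert_seat (a point): Point fixed on the fixture plate where the origin of the insert belongs (x +12 mm, y 0 on the plate's top).
- pocket (a point): Centre of the mouth of the round pocket in the insert's top face (30 mm in diameter, 12 mm deep), at x +18, y 0 of the insert, 40 mm above the bench.
- rest: Wooden rest of the tweezers, fixed: base 200 x 100 x 8 mm with two cross bars, 10 mm thick, 90 mm wide, tops 30 mm above the bench, at x -85 and +43 mm, a brass pin 8 mm tall near each end (y +-40). Origin on the bench, about under the finger pads of the tweezers. Between the bars there is free room down to the base.
- tweezers: Big steel spring tweezers, 178 mm long, about 100 g, lying level on the rest. Origin midway between the two finger pads at the blades' underside (30 mm above the bench on the rest); +x to the tips (60 mm), -x to the bow and blade hinge (100 mm); blades close along y and are 12 mm tall (z 0 to 12). Centre of mass about 10 mm behind the origin. See the points for pads and index lines.
- blade_l (a joint): Angle (rad) by which each blade is squeezed in (both alike): 0 relaxed, tip gap 36 mm; 0.075 at the marked gap, 12 mm; 0.11 tips together. Springs push back on each pad with about 5 N at first and 10 N at the mark; 1 mm at the pads is 1.6 mm of tip gap.
- tips_mid (a point): Point on the tweezers' centre line midway between the tips, at mid height of the blades (x 60, y 0, z 6 mm of the tweezers).
- pads_mid (a point): Midway between the finger pads at mid height (x 0, y 0, z 6 mm of the tweezers). The dark pads on the blades' outsides are 22 mm long, 18 mm tall (z -3 to 15). Over their outer faces: 41 mm relaxed, 26 mm at the marked gap, faces then parallel.
- index_mid (a point): Where the index lines meet (x 30, y 0, z 13 mm of the tweezers): two light tongues on top of the blades point at each other; the dark lines on their ends meet when the tip gap is 12 mm.
- tip_l (a point): Inner face of the left (+y) tip at its end. The tip gap is the distance from tip_l to tip_r.
- tip_r (a point): Inner face of the right (-y) tip at its end.
- screwdriver: Bystander: screwdriver, 160 mm long, lying between the fixture and the rest. Leave it.
- bearing_ring: Bystander: steel ring, 90 mm outside, 18 mm tall. Leave it.
- brush: Bystander: cleaning brush, 150 mm long, lying near the robot. Leave it.
- oil_bottle: Bystander: small white bottle, 44 mm in diameter, 100 mm tall. Leave it.
- gauge_block: Bystander: steel block 50 x 30 x 20 mm. Leave it.
- wrench: Bystander: wrench, 150 mm long. Leave it.
Things that resemble listed ones, but are neither listed nor needed, are in the scene too. Leave any orange look-alike of the fixture alone.

How it is judged:
On the way, in this order (a step that is already met when the one before it is completed fails the run):
1. the keeper bar is shut and latched behind its ball catch (value of joint keeper below 0.03 rad), for 0.3 s.
2. the tweezers are lifted off their rest with the keeper latched (value of joint keeper below 0.03 rad and height (world z) of tweezers above 0.05 m and contact force between tweezers and rest below 0.05 N and contact force between tweezers and the fingers above 1 N), for 0.2 s.
3. the tips are held at the marked gap above the pocket for a while (distance between tip_l and tip_r between 0.009 and 0.015 m and horizontal distance between tips_mid and pocket below 0.025 m and z of tips_mid in the frame of insert between 0.048 and 0.128 m and contact force between tweezers and the fingers above 2 N and contact force between tweezers and insert below 0.05 N and contact force between tweezers and fixture below 0.05 N and contact force between tweezers and rest below 0.05 N and linear speed of tweezers below 0.02 m/s and value of joint keeper below 0.03 rad), for 1.5 s.
At the end, for the whole second after the job is handed in: Keeper latched (below 0.03 rad); fingers hold the tweezers still, tip gap 9 to 15 mm, tips within 25 mm sideways of the pocket centre and 20 to 100 mm above the insert's top, touching neither insert, fixture nor rest; insert within 6 mm of its seat (all of step 3 and horizontal distance between insert and insert_seat below 0.006 m and velocity of joint blade_l between -0.05 and 0.05 rad/s); the arm keeps its last pose, push and grip.
It fails at once if a bystander was moved more than 30 mm (distance of any of screwdriver, bearing_ring, brush, oil_bottle, gauge_block, wrench from where it was at the start of the episode above 0.03 m).
It fails at once if the insert was shoved out of its seat (horizontal distance between insert and insert_seat above 0.012 m).
It also fails if it takes over 56 s, if anything falls off the work surface, if the arm or the gripper's body presses on something with over 40 N, if the wrist force passes 120 N, or if a joint passes its speed limit or range.

### The arm

A 7-joint arm with a two-finger parallel gripper is mounted at the origin on the work surface. World frame = base frame: x ahead of the robot, y to its left, z up, the work surface at z = 0. Lengths are in m, angles in rad, forces in N, time in s.
With the tool pointing down it reaches from about 0.425 to 1.025 m from the base axis. Payload 9.4 kg.
Tool frame: the origin (TCP) lies between the finger pads; the fingertips stand 14 mm ahead of it and the grasp point (between the pads) lies 5 mm behind it; z points along the fingers, y is the line along which they close (so a half turn about z gives the same grasp; the last joint's range is limited). The gripper opens to 85 mm and grips with 20 to 120 N. Pads are 22 mm wide; open, the fingers measure 114 mm over their backs; the gripper's body (76 mm by 85 mm) begins 54 mm behind the grasp point. The pads swing forward as they close: fully open they stand 13 mm farther back than shut.
Start: joints at [1.043, 0.599, -0.003, 1.599, 0.002, 0.943, -0.08], TCP at [0.316, -0.653, 0.245] pointing down, gripper open.
Joint ranges: [-2.57, 2.57], [-0.35, 1.97], [-1.29, 1.29], [0.11, 2.56], [-1.05, 4.19], [0.11, 1.86], [-2.63, 2.63]. Speed limits (rad/s): [2.22, 2.22, 3.01, 3.01, 3.14, 3.14, 3.14].

### API

Orientations are given as a unit quaternion [x, y, z, w].
In Python, from plant import ctrl gives the robot as it stands.
- The arm moves only by the shell command python3 -m creep 'ROWS' [FORCE]. ROWS is JSON, one flat list of numbers, 5 for each row, row after row: the shift along the tool's x, y, z as a fraction of full scale, then the turn about the tool's z as a fraction of full scale, then the closure, from 0 (fully open) to 1 (shut). A call has exactly 10 rows; each row shifts and turns the commanded pose from where the row before left it, along the tool's axes as they then stand; what a row does not reach is not made up. Full scale, the value 1, is 5 cm for a shift and 90 degrees for a turn. A row lasts 1/8 s, in which the tool goes at most 62.5 mm and 10.7 degrees, less where a joint would pass 70% of its speed; a pose out of reach is approached as far as the arm can. A call with a number of a shift or a turn outside -1 to 1 is refused whole. A call with a gripper value outside its range is refused whole. The fingers move at their own pace and stop on an object; FORCE is the grip in N (left out, the last holds). Time passes only in rows, so rows that do not move let the fingers close, or fill a call up. It gives the time, the measured TCP pose, the force, the opening and the grip force at its end, in the units of the state.
- ctrl.get_obs(): the state, without advancing time (a new reading comes with each control period).
- ctrl.snapshot(name): name is "scene" or "top" or "wrist"; returns a dict with "color" (420x560x3 uint8, blue, green, red), "intrinsics" (3x3 intrinsics, pixels), "k1" (the pictures are not rectified: a ray, as slopes to the right and down, at radius r is drawn at 1 + k1 r^2 times it, then the intrinsics apply), "cam_to_world" (4x4, takes a point from camera to world coordinates). Camera axes: x right, y up, looking along -z (the intrinsics and any distortion apply to the point x, -y, -z); pixel columns grow to the right and rows downward; lengths in m; the calibration is good to about 2 mm. A picture is of the moment at which its call begins. There is no depth.
- ctrl.job_done(): hands the job in; it is judged then, once.
The state is a dict: "time_s": time; "joint_pos": joint angles; "dq": joint speeds; "effort": joint torques, N m; "ee_pos": TCP position; "ee_rot": TCP orientation; "contact_force": force on the tool from outside, world axes, zero at the start; "ft_torque": the same for the moment, N m; "grip_width": finger opening in m; "gripper_force": force on a finger pad.
Only numpy, scipy, OpenCV 4.12 (cv2) and the standard library are available. Lean on these libraries where they do the work, as an engineer would, in place of code of your own. Each camera call takes 0.05 s, during which the arm holds its last target. There are 200 camera calls.

## Working session

There is one attempt and no reset: what is moved stays moved. The work goes in short steps, Python scripts to look and compute and a shell command to move; the robot and the scene stay as the last step left them, time stands still between calls to the robot, and variables do not carry over. Pictures are saved under pics/ and viewed, at most 10 in all, crops included, and the job is handed in when it is done.

```bash
ls; mkdir -p pics; cat > h.py <<'E'
import numpy as np, cv2
from plant import ctrl
def snap(n,f=None):
    s=ctrl.snapshot(n)
    if f: cv2.imwrite('pics/'+f,s['color'])
    return s
def ray(s,u,v):
    K=np.array(s['intrinsics'],float);T=np.array(s['cam_to_world'])
    p=cv2.undistortPoints(np.array([[[u,v]]],float),K,np.array([s['k1'],0,0,0.]))[0,0]
    d=T[:3,:3]@np.array([p[0],-p[1],-1.]);return T[:3,3],d
def at(s,u,v,z):
    o,d=ray(s,u,v);return (o+d*(z-o[2])/d[2]).round(4)
def proj(s,P):
    T=np.linalg.inv(np.array(s['cam_to_world']));q=T[:3,:3]@np.array(P,float)+T[:3,3]
    x,y=q[0]/-q[2],-q[1]/-q[2];k=1+s['k1']*(x*x+y*y);K=np.array(s['intrinsics'])
    return (K@[x*k,y*k,1])[:2].round(1)
E
python3 - <<'E'
from h import *
import pickle
D={n:snap(n,n+'0.png') for n in('top','scene')}
pickle.dump(D,open('d0.pkl','wb'))
for n in D: print(n,np.array(D[n]['cam_to_world']).round(3).tolist(),D[n]['k1'],np.array(D[n]['intrinsics']).tolist())
o=ctrl.get_obs();print(o['ee_pos'],o['ee_rot'],o['grip_width'],o['time_s'])
from scipy.spatial.transform import Rotation as R
print(R.from_quat(o['ee_rot']).as_matrix().round(3))
E
```

```text
pics
top [[0.006, 0.998, -0.07, 0.405], [-1.0, 0.005, -0.009, 0.087], [-0.009, 0.07, 0.997, 1.337], [0.0, 0.0, 0.0, 1.0]] -0.110985846800683 [[419.73129970928954, 0.0, 278.47318215770133], [0.0, 419.73129970928954, 208.64779188408323], [0.0, 0.0, 1.0]]
scene [[-0.448, -0.744, 0.496, 1.166], [0.894, -0.373, 0.248, 0.389], [-0.0, 0.554, 0.832, 1.16], [0.0, 0.0, 0.0, 1.0]] -0.014866802231073482 [[480.41823923607336, 0.0, 277.10868859229475], [0.0, 480.41823923607336, 205.8200560234796], [0.0, 0.0, 1.0]]
[ 0.3156806  -0.65218355  0.24446189] [ 9.74696394e-01  2.23531650e-01 -2.20911260e-04 -7.01186277e-04] 0.08531731746137027 0.1
[[ 0.9    0.436 -0.001]
 [ 0.436 -0.9    0.001]
 [-0.    -0.001 -1.   ]]
```

View pics/top0.png

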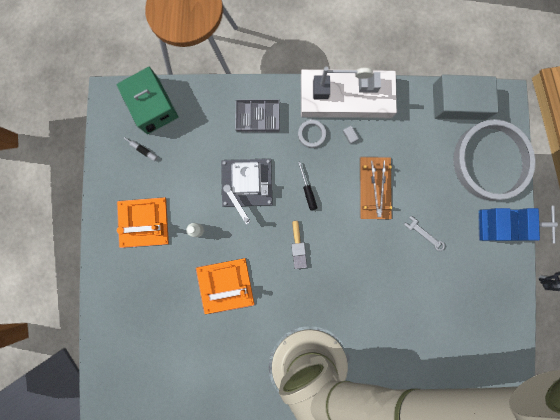

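View pics/scene0.png

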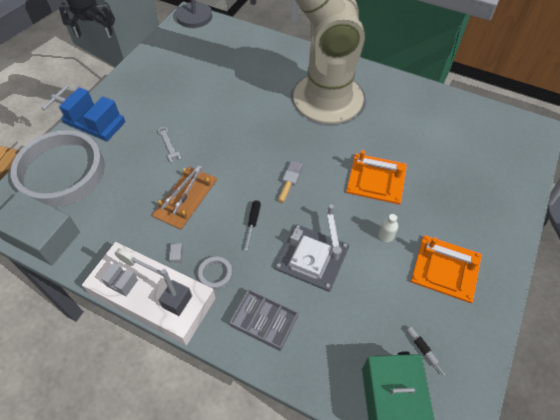

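The top view (up = +x, left = +y) shows the grey fixture at about (247,182) with its keeper bar from (229,188) to (248,220). The tweezers on the rest are at (377,188), and the orange look-alikes sit at the lower left. In the scene view the fixture is at (313,255) and the tweezers at (185,195). Next I'll enlarge both areas.

```bash
python3 - <<'E'
from h import *
a=cv2.imread('pics/top0.png');b=cv2.imread('pics/scene0.png')
f=lambda im,x,y,w,h:cv2.resize(im[y:y+h,x:x+w],(400,300),interpolation=cv2.INTER_CUBIC)
# scale 4 for 100x75 crops
cv2.imwrite('pics/z1.png',np.vstack([np.hstack([f(a,200,152,100,75),f(a,330,150,100,75)]),np.hstack([f(b,268,200,100,75+0),f(b,140,155,100,75)])]))
E
```

```text
(no output)
```

View pics/z1.png

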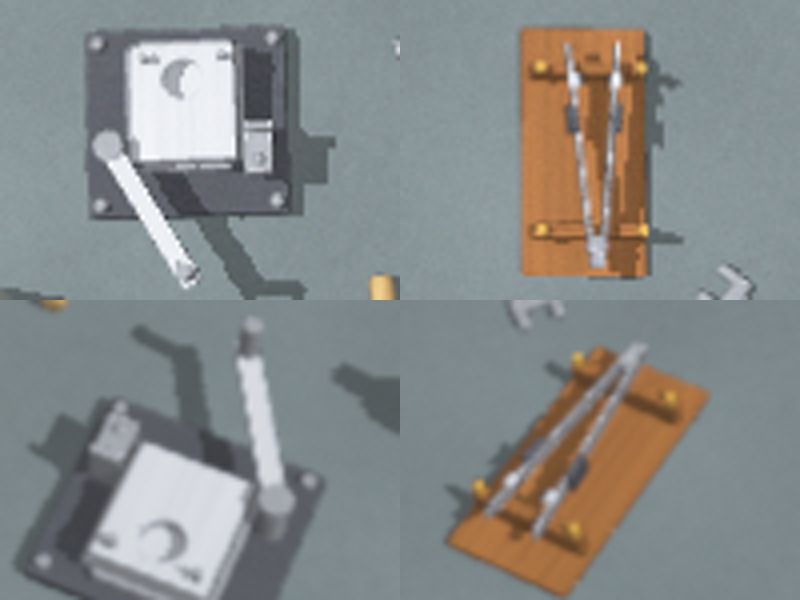

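The crops show:
- **Hinge:** top-view pixel (227,188.2), with the plate screws around it.
- **Knob top:** top-view pixel (247,219.5).
- **Tweezers:** pads at (373.2,179.5) and (384.2,179), tips at (372,161) and (384.2,160.8), bow at (379.5,212.5). The tips point toward +x.

```bash
python3 - <<'E'
from h import *
import pickle
D=pickle.load(open('d0.pkl','rb'));t=D['top'];s=D['scene']
T=lambda x,y,z:at(t,200+x/4-.4,152+y/4-.4,z)
S=lambda x,y,z:at(s,268+x/4-.4,200+(y-300)/4-.4,z)
T2=lambda x,y,z:at(t,330+(x-400)/4-.4,150+y/4-.4,z)
S2=lambda x,y,z:at(s,140+(x-400)/4-.4,155+(y-300)/4-.4,z)
print('hinge',T(108,145,.052),S(275,499,.052))
print('knob',T(188,269,.085),S(252,326,.085))
print('pocket',T(180,78,.04),S(162,544,.04))
print('screws',[T(*p,.014)[:2].tolist() for p in((97,43),(272,37),(277,200),(100,205))])
print('insert corners',[T(*p,.04)[:2].tolist() for p in((126,42),(233,38),(240,160),(133,162))])
print('pads',T2(573,118,.042),T2(617,116,.042),S2(538,449,.042),S2(578,470,.042))
print('tips',T2(568,45,.042),T2(618,43,.042),S2(490,513,.042),S2(538,533,.042))
print('bow',T2(598,250,.042),S2(638,348,.042))
print('rest pins',[T2(*p,.038)[:2].tolist() for p in((541,67),(641,69),(643,231),(541,231))])
print('rest base',[T2(*p,.008)[:2].tolist() for p in((520,29),(645,29),(649,275),(522,275))])
print('rest pins S',[S2(*p,.038)[:2].tolist() for p in((578,360),(670,398),(479,490),(574,530))])
E
```

```text
hinge [0.5593 0.2598 0.052 ] [0.5585 0.2581 0.052 ]
knob [0.4623 0.1939 0.085 ] [0.4617 0.1972 0.085 ]
pocket [0.6136 0.2058 0.04  ] [0.6156 0.2037 0.04  ]
screws [[0.6459, 0.2751], [0.6511, 0.1351], [0.5206, 0.13], [0.5159, 0.2705]]
insert corners [[0.642, 0.2486], [0.6454, 0.1647], [0.5494, 0.1582], [0.5475, 0.2416]]
pads [ 0.5905 -0.1949  0.042 ] [ 0.5924 -0.2296  0.042 ] [ 0.5886 -0.229   0.042 ] [ 0.5912 -0.1935  0.042 ]
tips [ 0.6482 -0.1918  0.042 ] [ 0.6502 -0.2314  0.042 ] [ 0.6496 -0.2286  0.042 ] [ 0.6486 -0.1894  0.042 ]
bow [ 0.4874 -0.2133  0.042 ] [ 0.4785 -0.2135  0.042 ]
rest pins [[0.6312, -0.171], [0.6304, -0.2504], [0.5027, -0.2499], [0.5022, -0.1696]]
rest base [[0.6672, -0.1604], [0.6683, -0.2621], [0.4698, -0.2621], [0.4693, -0.16]]
rest pins S [[0.5055, -0.2494], [0.5051, -0.1703], [0.635, -0.2488], [0.6334, -0.1704]]
```

```bash
cat >> h.py <<'E'
def go(x,y,z,th=None):
    "world target (TCP) -> tool shift in full-scale units, and turn for tool y heading th (deg)"
    from scipy.spatial.transform import Rotation as R
    o=ctrl.get_obs();M=R.from_quat(o['ee_rot']).as_matrix();h=np.degrees(np.arctan2(M[1,1],M[0,1]))
    print('pos',o['ee_pos'].round(4),'head',h.round(2),'sh',(M.T@(np.array([x,y,z])-o['ee_pos'])/.05).round(3),
      'turn',None if th is None else round(-(th-h)/90,4),'t',round(o['time_s'],2),'F',np.round(o['contact_force'],1),'w',round(o['grip_width'],4),round(float(o['gripper_force']),1))
E
python3 -m creep '[0,0,0,-0.084,0.4, 0.896,-0.613,0,0,0.4, 0.896,-0.613,0,0,0.4, 0.896,-0.613,0,0,0.4, 0.896,-0.613,0,0,0.4, 0.896,-0.613,0,0,0.4, 0.896,-0.613,0,0,0.4, 0.896,-0.613,0,0,0.4, 0.896,-0.613,0,0,0.4, 0.896,-0.613,0,0,0.4]' 20
python3 -c "
from h import *
go(.462,.1955,.2,-56.4)"
```

```text
time_s: 1.35
ee_pos: [0.5011, -0.1987, 0.2452]
ee_rot: [0.958, 0.287, -0.0, -0.0]
contact_force: [1.0, -1.5, -0.1]
grip_width: 0.051
gripper_force: 0.0
pos [ 0.5011 -0.1987  0.2452] head -56.61 sh [ 3.685 -7.012  0.904] turn -0.0024 t 1.35 F [ 1.  -1.5 -0.1] w 0.051 0.0
```

```bash
python3 -m creep '[0.46,-0.876,0.113,0,0.4, 0.46,-0.876,0.113,0,0.4, 0.46,-0.876,0.113,0,0.4, 0.46,-0.876,0.113,0,0.4, 0.46,-0.876,0.113,0,0.4, 0.46,-0.876,0.113,0,0.4, 0.46,-0.876,0.113,0,0.4, 0.46,-0.876,0.113,0,0.4, 0,0,0,0,0.4, 0,0,0,0,0.4]'
python3 - <<'E'
from h import *
go(.462,.1955,.074,-56.4)
s=snap('wrist','w1.png');print(proj(s,[.462,.1955,.085]),proj(s,[.559,.259,.052]))
import pickle;pickle.dump(s,open('w1.pkl','wb'))
E
```

```text
time_s: 2.6
ee_pos: [0.4613, 0.193, 0.1998]
ee_rot: [0.958, 0.287, -0.0, 0.0]
contact_force: [-0.3, 0.6, 0.1]
grip_width: 0.0513
gripper_force: 0.0
pos [0.4613 0.193  0.1998] head -56.59 sh [ 0.043 -0.035  2.516] turn -0.0021 t 2.6 F [-0.3  0.6  0.1] w 0.0513 0.0
[284.5 203.6] [285.3  23.4]
```

View pics/w1.png

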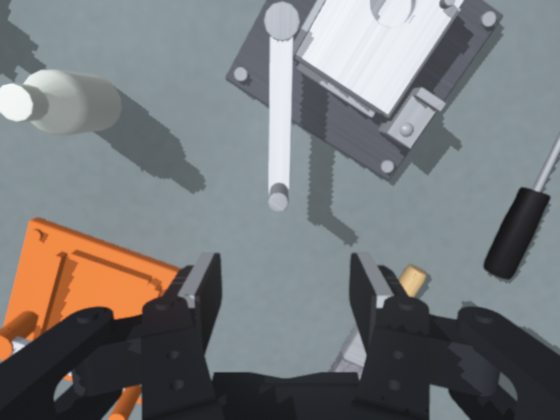

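The wrist view shows the knob top at (278,202), the hinge post top at (282,21) and the bottle well to the left, with a clear way down for the fingers.

```bash
python3 - <<'E'
from h import *
import pickle
s=pickle.load(open('w1.pkl','rb'))
k=at(s,278,202,.085);h=at(s,282,21,.052);d=k-h;print(k,h,np.hypot(*d[:2]),np.degrees(np.arctan2(d[1],d[0])))
print('pocket',at(s,392,4,.04),'ball',at(s,406,129,.044))
go(k[0],k[1],.074)
E
```

```text
[0.4605 0.1997 0.085 ] [0.559  0.2616 0.052 ] 0.11633511937501938 -147.85366162782196
pocket [0.6113 0.2056 0.04  ] ball [0.5499 0.1462 0.044 ]
pos [0.4615 0.1923 0.1999] head -56.67 sh [ 0.067 -0.135  2.519] turn None t 2.65 F [ 0.4 -0.8  0.1] w 0.0513 0.0
```

```bash
python3 -m creep '[0.06,-0.11,0,0,0.4, 0,0,0.5,0,0.4, 0,0,0.5,0,0.4, 0,0,0.5,0,0.4, 0,0,0.5,0,0.4, 0,0,0.3,0,0.4, 0,0,0.2,0,0.4, 0,0,0,0,1, 0,0,0,0,1, 0,0,0,0,1]' 20
python3 - <<'E'
from h import *
go(.5631,.144,.074,2)
E
```

```text
time_s: 3.9
ee_pos: [0.4613, 0.1998, 0.0757]
ee_rot: [0.958, 0.287, 0.001, -0.0]
contact_force: [-0.1, -0.1, 0.9]
grip_width: 0.013
gripper_force: 20.6
pos [0.4613 0.1998 0.0757] head -56.62 sh [1.087 2.052 0.035] turn -0.6513 t 3.9 F [-0.1 -0.1  0.9] w 0.013 20.6
```

```bash
python3 -m creep '[0.012,0.237,0,-0.065,1, 0.012,0.237,0,-0.065,1, 0.012,0.237,0,-0.065,1, 0.012,0.237,0,-0.065,1, 0.012,0.237,0,-0.065,1, 0.012,0.237,0,-0.065,1, 0.012,0.237,0,-0.065,1, 0,0,0,0,1, 0,0,0,0,1, 0,0,0,0,1]'
python3 - <<'E'
from h import *
go(.5631,.144,.074,2)
p=ctrl.get_obs()['ee_pos'];d=p[:2]-[.559,.2595];print(np.hypot(*d)*1e3,272-np.degrees(np.arctan2(d[1],d[0]))%360)
E
```

```text
time_s: 5.15
ee_pos: [0.5259, 0.1503, 0.0756]
ee_rot: [0.798, 0.603, -0.001, 0.001]
contact_force: [-2.5, -5.8, 7.0]
grip_width: 0.0127
gripper_force: 21.3
pos [0.5259 0.1503 0.0756] head -15.86 sh [0.082 0.75  0.031] turn -0.1984 t 5.15 F [-2.5 -5.8  7. ] w 0.0127 21.3
114.0941599310082 18.85580676072263
```

```bash
python3 -m creep '[0,0.2,0,-0.05,1, 0,0.2,0,-0.05,1, 0.005,0.2,0,-0.05,1, 0.01,0.17,0,-0.05,1, 0,0.05,0,0,1, 0,0.03,0,0,1, 0,0,0,0,1, 0,0,0,0,1, 0,0,0,0,1, 0,0,0,0,1]'
python3 - <<'E'
from h import *
go(.5631,.144,.074,2)
p=ctrl.get_obs()['ee_pos'];d=p[:2]-[.559,.2595];print(np.hypot(*d)*1e3,272-np.degrees(np.arctan2(d[1],d[0]))%360)
E
```

```text
time_s: 6.4
ee_pos: [0.5638, 0.1454, 0.0753]
ee_rot: [0.693, 0.721, -0.004, -0.001]
contact_force: [-15.0, -4.1, 15.7]
grip_width: 0.013
gripper_force: 22.5
pos [0.5638 0.1454 0.0753] head 2.25 sh [-0.027 -0.014  0.027] turn 0.0028 t 6.4 F [-15.   -4.1  15.7] w 0.013 22.5
114.23532480092672 -0.3984619001058718
```

```bash
python3 -m creep '[0,0.03,0,0,1, 0,0.03,0,0,1, 0,0,0,0,1, 0,0,0,0,1, 0,0,0,0,1, 0,0,0,0,1, 0,0,0,0,0.3, 0,0,0,0,0.3, 0,0,0,0,0.3, 0,0,0,0,0.3]'
python3 - <<'E'
from h import *
go(.5631,.144,.2)
s=snap('wrist');print(proj(s,[.563,.1445,.085]))
E
```

```text
time_s: 7.65
ee_pos: [0.5718, 0.1468, 0.075]
ee_rot: [0.693, 0.721, 0.0, 0.0]
contact_force: [0.1, -0.3, 0.1]
grip_width: 0.0597
gripper_force: 0.0
pos [0.5718 0.1468 0.075 ] head 2.31 sh [-0.048 -0.176 -2.5  ] turn None t 7.65 F [ 0.1 -0.3  0.1] w 0.0597 0.0
[260.5 307.5]
```

```bash
python3 -m creep '[0,-0.14,0,0,0.3, 0,0,-0.4,0,0.3, 0,0,-0.6,0,0.3, 0,0,-0.6,0,0.3, 0,0,-0.6,0,0.3, -0.8,0,-0.6,0,0.3, -0.8,0,0,0,0.3, 0,0,0,0,0.3, 0,0,0,0,0.3, 0,0,0,0,0.3]'
python3 - <<'E'
from h import *
import pickle
go(.59,-.2115,.2,90)
s=snap('wrist','w2.png');print(proj(s,[.563,.1436,.085]),proj(s,[.559,.2595,.052]));pickle.dump(s,open('w2.pkl','wb'))
E
```

```text
time_s: 8.95
ee_pos: [0.5676, 0.0678, 0.2149]
ee_rot: [0.692, 0.722, 0.0, -0.0]
contact_force: [-0.1, -0.2, 0.0]
grip_width: 0.0598
gripper_force: 0.0
pos [0.5676 0.0678 0.2149] head 2.44 sh [-5.601  0.21   0.294] turn -0.9729 t 8.95 F [-0.1 -0.2  0. ] w 0.0598 0.0
[283.4  90.2] [285.  -94.6]
```

View pics/w2.png

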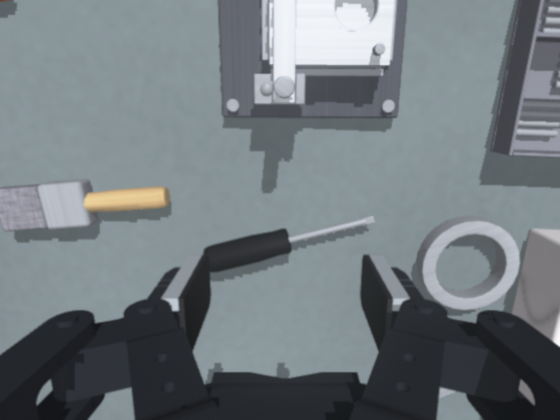

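The bar lies along the fixture's y axis. The knob is at (283,87) on the catch block, and the ball shows behind the bar at (266,88), so it is latched. The pocket is at (355,12). Now I'll go to the tweezers.

```bash
python3 -m creep '[0,0,0,0.113,0.2, 0,0,0,0.113,0.2, 0,0,0,0.113,0.2, 0,0,0,0.113,0.2, 0,0,0,0.113,0.2, 0,0,0,0.113,0.2, 0,0,0,0.113,0.2, 0,0,0,0.113,0.2, 0,0,0,0.113,0.2, 0,0,0,0,0.2]'
python3 - <<'E'
from h import *
go(.56,-.2115,.18,-89)
s=snap('wrist');print('pocket px?',proj(s,[.6125,.205,.04]))
E
```

```text
time_s: 10.25
ee_pos: [0.5677, 0.0676, 0.2149]
ee_rot: [1.0, 0.009, -0.0, 0.0]
contact_force: [-0.9, 0.2, -0.3]
grip_width: 0.0685
gripper_force: 0.0
pos [0.5677 0.0676 0.2149] head -89.02 sh [-0.249  5.579  0.699] turn -0.0002 t 10.25 F [-0.9  0.2 -0.3] w 0.0685 0.0
pocket px? [113.3 127.4]
```

```bash
python3 -m creep '[-0.1,0.8,0.1,0,0.2, -0.1,0.8,0.1,0,0.2, -0.1,0.8,0.1,0,0.2, -0.1,0.8,0.1,0,0.2, -0.1,0.8,0.1,0,0.2, -0.1,0.8,0.1,0,0.2, -0.1,0.78,0.1,0,0.2, 0,0,0,0,0.2, 0,0,0,0,0.2, 0,0,0,0,0.2]'
python3 - <<'E'
from h import *
import pickle
go(.59,-.2115,.033,-89)
s=snap('wrist','w3.png');pickle.dump(s,open('w3.pkl','wb'))
for P in([.5905,-.194,.045],[.5905,-.230,.045],[.65,-.21,.042]):print(proj(s,P))
E
```

```text
time_s: 11.55
ee_pos: [0.5372, -0.2116, 0.1802]
ee_rot: [1.0, 0.009, 0.0, -0.0]
contact_force: [-0.6, 0.3, -0.1]
grip_width: 0.0684
gripper_force: 0.0
pos [ 0.5372 -0.2116  0.1802] head -89.01 sh [1.056 0.019 2.943] turn -0.0001 t 11.55 F [-0.6  0.3 -0.1] w 0.0684 0.0
[263.1 121.9]
[315.8 122.9]
[288.3  27.9]
```

View pics/w3.png

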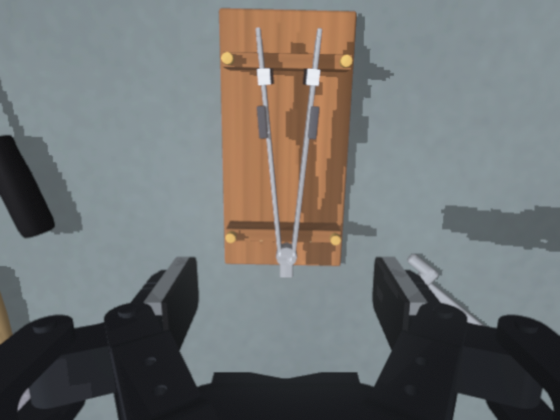

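The pads appear at (263,122) and (314,122), the tips at (258,30) and (319,30) and the bow at (286,262). This matches my estimate to within about 1 px.

```bash
python3 -m creep '[0.53,0.015,0,0,0.2, 0.53,0,0.2,0,0.2, 0,0,0.6,0,0.2, 0,0,0.6,0,0.2, 0,0,0.6,0,0.2, 0,0,0.5,0,0.2, 0,0,0.3,0,0.2, 0,0,0.13,0,0.2, 0,0,0,0,0.2, 0,0,0,0,0.4]' 20
python3 -m creep '[0,0,0,0,0.4, 0,0,0,0,0.5, 0,0,0,0,0.55, 0,0,0,0,0.6, 0,0,0,0,0.64, 0,0,0,0,0.67, 0,0,0,0,0.68, 0,0,0,0,0.69, 0,0,0,0,0.69, 0,0,0,0,0.69]' 20
python3 - <<'E'
from h import *
go(.59,-.2115,.1)
E
```

```text
time_s: 12.85
ee_pos: [0.5903, -0.2132, 0.0344]
ee_rot: [1.0, 0.007, 0.001, 0.0]
contact_force: [-0.2, 0.1, -0.0]
grip_width: 0.0522
gripper_force: 0.0
time_s: 14.1
ee_pos: [0.591, -0.2135, 0.0355]
ee_rot: [1.0, 0.007, 0.002, 0.0]
contact_force: [-1.7, 0.4, 15.6]
grip_width: 0.027
gripper_force: 15.6
pos [ 0.591  -0.2135  0.0355] head -89.21 sh [-0.016 -0.038 -1.289] turn None t 14.1 F [-1.7  0.4 15.6] w 0.027 15.6
```

```bash
python3 -m creep '[0,0,-0.05,0,0.69, 0,0,-0.1,0,0.69, 0,0,-0.15,0,0.69, 0,0,-0.25,0,0.69, 0,0,-0.3,0,0.69, 0,0,-0.4,0,0.69, 0,0,-0.4,0,0.69, 0,0,-0.4,0,0.69, 0,0,-0.2,0,0.69, 0,0,0,0,0.69]'
python3 - <<'E'
from h import *
go(.5525,.205,.15,-89)
s=snap('wrist','w4.png')
E
```

```text
time_s: 15.35
ee_pos: [0.5901, -0.2132, 0.147]
ee_rot: [1.0, 0.007, 0.001, 0.0]
contact_force: [-0.8, -1.0, -1.0]
grip_width: 0.0267
gripper_force: 9.4
pos [ 0.5901 -0.2132  0.147 ] head -89.2 sh [-0.634 -8.375 -0.065] turn -0.0022 t 15.35 F [-0.8 -1.  -1. ] w 0.0267 9.4
```

View pics/w4.png

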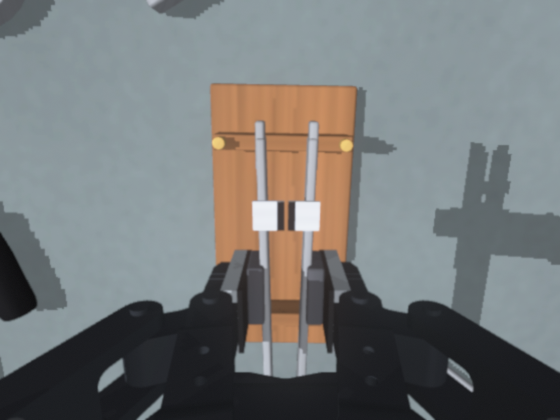

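The tweezers are held in the fingers, off the rest. The tips are at (260,123) and (314,123). The dark index lines at (281,215) and (292,215) still have a gap between them.

```bash
python3 - <<'E'
from h import *
s=snap('wrist');o=ctrl.get_obs();p=o['ee_pos'];zm=p[2]+.002
b=s['color'].astype(int).sum(2)
for r,n in((126,'tip'),(215,'idx')): print(n,b[r,245:330].tolist())
for r in(124,):
  a,c=at(s,265.5,r,zm+.006),at(s,308.5,r,zm+.006);print('tips',a,c,np.linalg.norm(a-c)*1e3,(a+c)/2-p)
a,c=at(s,284.5,215,zm+.009),at(s,288.5,215,zm+.009);print('idx gap',(a-c)[1]*1e3,(a+c)/2-p)
E
```

```text
tip [410, 413, 417, 420, 424, 425, 425, 421, 423, 453, 519, 574, 592, 591, 585, 573, 543, 476, 386, 333, 368, 412, 424, 421, 417, 413, 407, 398, 385, 384, 391, 400, 406, 410, 415, 417, 418, 420, 426, 429, 431, 432, 428, 424, 423, 426, 427, 423, 413, 406, 400, 404, 409, 410, 411, 414, 415, 419, 421, 425, 429, 431, 431, 444, 498, 570, 605, 611, 602, 593, 578, 544, 480, 422, 411, 434, 443, 443, 443, 437, 432, 429, 425, 421, 417]
idx [415, 415, 417, 418, 417, 420, 463, 594, 691, 711, 713, 713, 713, 713, 713, 713, 713, 713, 713, 713, 713, 713, 713, 713, 714, 714, 713, 714, 714, 713, 704, 637, 437, 252, 189, 188, 187, 193, 241, 339, 413, 416, 370, 284, 209, 188, 189, 190, 207, 336, 560, 696, 716, 719, 717, 719, 718, 718, 718, 718, 719, 719, 719, 719, 718, 717, 719, 719, 719, 719, 719, 718, 719, 709, 657, 513, 442, 432, 426, 422, 421, 421, 425, 427, 427]
tips [ 0.649  -0.2046  0.1537] [ 0.6492 -0.2182  0.1537] 13.601470508735444 [0.05963852 0.00158116 0.0079701 ]
idx gap 1.2999999999999956 [0.03063852 0.00133116 0.0109701 ]
```

```bash
python3 -m creep '[0,-0.2,0,0,0.7, -0.1,-0.5,0,0,0.7, -0.1,-0.8,0,0,0.7, -0.1,-0.9,0,0,0.7, -0.1,-1,0,0,0.7, -0.1,-1,0,0,0.7, -0.1,-1,0,0,0.7, -0.1,-0.9,0,0,0.7, 0,-0.8,0,0,0.7, 0,-0.6,0,0,0.7]'
python3 - <<'E'
from h import *
go(.5535,.2025,.088,-89)
E
```

```text
time_s: 16.7
ee_pos: [0.5483, 0.1743, 0.1454]
ee_rot: [1.0, 0.008, -0.001, -0.0]
contact_force: [0.4, -1.1, -1.1]
grip_width: 0.0257
gripper_force: 9.8
pos [0.5483 0.1743 0.1454] head -89.05 sh [ 0.115 -0.562  1.149] turn -0.0006 t 16.7 F [ 0.4 -1.1 -1.1] w 0.0257 9.8
```

```bash
python3 -m creep '[0.04,-0.25,0,0,0.7, 0.04,-0.2,0.1,0,0.7, 0.02,-0.1,0.2,0,0.7, 0,0,0.25,0,0.7, 0,0,0.25,0,0.7, 0,0,0.2,0,0.7, 0,0,0.1,0,0.7, 0,0,0.05,0,0.7, 0,0,0,0,0.7, 0,0,0,0,0.7]'
python3 - <<'E'
from h import *
import pickle
go(.5535,.2025,.088,-89)
s=snap('wrist','w5.png');pickle.dump(s,open('w5.pkl','wb'));p=ctrl.get_obs()['ee_pos'];print(proj(s,[.6133,.2042,.04]))
t=snap('top');c=cv2.resize(t['color'][150:225,200:300],None,fx=4,fy=4,interpolation=2)
cv2.imwrite('pics/w5b.png',np.hstack([cv2.resize(s['color'],(400,300)),c]))
b=s['color'].astype(int).sum(2);print(b[215,265:310].tolist())
E
```

```text
time_s: 17.95
ee_pos: [0.5541, 0.1991, 0.0889]
ee_rot: [1.0, 0.007, 0.0, -0.0]
contact_force: [-0.2, -0.3, -1.2]
grip_width: 0.0254
gripper_force: 9.8
pos [0.5541 0.1991 0.0889] head -89.18 sh [-0.011 -0.068  0.018] turn -0.002 t 17.95 F [-0.2 -0.3 -1.2] w 0.0254 9.8
[279.  118.1]
[703, 703, 704, 701, 704, 704, 704, 702, 703, 702, 703, 703, 690, 600, 387, 252, 229, 229, 230, 238, 265, 272, 243, 228, 225, 227, 230, 287, 457, 634, 696, 707, 707, 707, 707, 707, 707, 707, 707, 707, 707, 706, 707, 707, 707]
```

View pics/w5b.png

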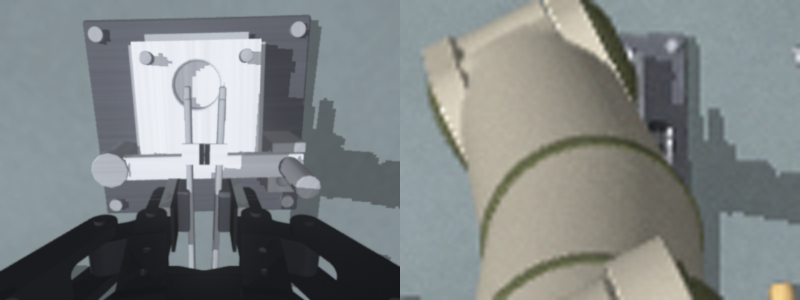

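The index lines now touch at (205,153) in the half-size wrist view. The tips at (204,88) sit just right of the pocket centre at (197,84), and the keeper is still shut. I'll shift 4 mm and then hold.

```bash
python3 -m creep '[0,-0.04,0,0,0.7, 0,-0.04,0,0,0.7, 0,0,0,0,0.7, 0,0,0,0,0.7, 0,0,0,0,0.7, 0,0,0,0,0.7, 0,0,0,0,0.7, 0,0,0,0,0.7, 0,0,0,0,0.7, 0,0,0,0,0.7]'
python3 -m creep '[0,0,0,0,0.7, 0,0,0,0,0.7, 0,0,0,0,0.7, 0,0,0,0,0.7, 0,0,0,0,0.7, 0,0,0,0,0.7, 0,0,0,0,0.7, 0,0,0,0,0.7, 0,0,0,0,0.7, 0,0,0,0,0.7]' >/dev/null
python3 -m creep '[0,0,0,0,0.7, 0,0,0,0,0.7, 0,0,0,0,0.7, 0,0,0,0,0.7, 0,0,0,0,0.7, 0,0,0,0,0.7, 0,0,0,0,0.7, 0,0,0,0,0.7, 0,0,0,0,0.7, 0,0,0,0,0.7]'
python3 - <<'E'
from h import *
s=snap('wrist','w6.png');p=ctrl.get_obs()['ee_pos'];z=p[2]+.008
b=s['color'].astype(int).sum(2);print(b[215,272:304:1].tolist())
cv2.imwrite('pics/w6c.png',cv2.resize(s['color'][40:250,180:400],None,fx=2.7,fy=2.7,interpolation=2))
E
```

```text
time_s: 19.3
ee_pos: [0.5539, 0.203, 0.0886]
ee_rot: [1.0, 0.007, -0.0, 0.0]
contact_force: [0.1, 0.5, -2.2]
grip_width: 0.026
gripper_force: 9.8
time_s: 21.8
ee_pos: [0.5539, 0.203, 0.0885]
ee_rot: [1.0, 0.007, -0.0, 0.0]
contact_force: [-0.5, 0.0, -1.2]
grip_width: 0.0256
gripper_force: 9.8
[701, 702, 703, 701, 701, 688, 597, 387, 250, 229, 227, 226, 238, 266, 273, 242, 226, 226, 226, 232, 287, 457, 634, 696, 707, 707, 707, 707, 707, 706, 707, 707]
```

View pics/w6c.png

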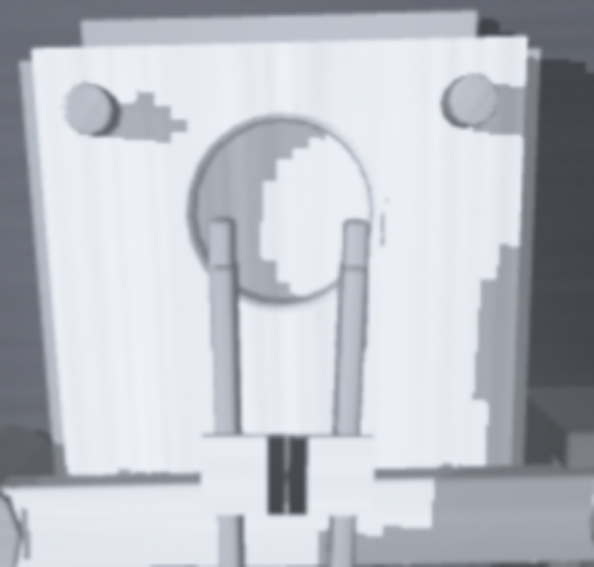

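The index lines meet at (287,475) in the crop, and the tips at (222,222) and (355,222) straddle the pocket centre at (282,208). By pixel scale the gap is about 12.5 mm, so I'm handing in.

```bash
python3 -c "
from plant import ctrl
print(ctrl.job_done())"
```

```text
the job is handed in; nothing more can be done
None
```

I latched the keeper and handed the job in with the tweezers held squeezed over the pocket: index lines meeting, a tip gap of about 12.5 mm by pixel scale, and tips about 5 cm above the insert; the hand-in returned no verdict.

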